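Tighten the hook rail's winged thumbscrew with fingertip strokes

ROBOT

A 6-joint arm with a two-finger parallel gripper is mounted at the origin on the work surface. World frame = base frame: x ahead of the robot, y to its left, z up, the work surface at z = 0. Lengths are in m, angles in degrees, forces in N, time in s.
With the tool pointing down it reaches from about 0.4 to 0.825 m from the base axis. Payload 7 kg.
Tool frame: the origin (TCP) lies midway between the tips of the shut fingers; the grasp point (between the pads) lies 19 mm behind it; z points along the fingers, x is the direction in which the jaws open and shut, and the axes are right-handed (so a half turn about z gives the same grasp; the last joint's range is limited). The gripper opens to 88 mm and grips with 3 to 60 N. Pads are 19 mm wide; open, the fingers measure 130 mm over their backs; the gripper's body (78 mm by 193 mm) begins 47 mm behind the grasp point.
Start: joints at [82.053, 20.546, 0.682, 0, -70.136, -16.507], TCP at [0.279, 0.614, 0.196] pointing down, gripper open.
Joint ranges: [-176.03, 176.03], [-82.01, 121.73], [-58.28, 71.71], [-173.87, 95.51], [-174.79, -0.11], [-173.66, 173.66]. Speed limits (degrees/s): [136.94, 136.94, 172.46, 180, 180, 180].

INTERFACE

Orientations are given as [roll, pitch, yaw] about the fixed x, y, z axes, in that order (R = Rz(yaw) Ry(pitch) Rx(roll)).
In Python, from plant import * gives the robot as it stands. The module is installed in compiled form; this text tells all that it offers.
- The arm moves only by the shell command python3 -m pendant 'ROWS' [OPENING]. ROWS is JSON, a list that holds one entry, the list of rows, each a list of 6 numbers: the shift along the world's x, y, z in mm, then the turn, a rotation vector about the world's x, y, z in degrees. A call has 1 to 10 rows; each row is the pose to reach, as a shift and turn from the pose commanded when the call began; what a row does not reach only later rows make up. A row lasts 1/8 s, in which the tool goes at most 62.5 mm and 10.7 degrees, less where a joint would pass 70% of its speed; a pose out of reach is approached as far as the arm can. A call with a gripper value outside its range is refused whole. OPENING is the closure, from -1 (fully open) to 1 (shut), set as the call begins (- or left out, the last holds). The fingers move at their own pace and stop on an object; the grip force is fixed at half the most. Time passes only in rows, so rows that repeat a pose let the fingers close. It gives the time, the measured TCP pose, the force and the opening at its end, in the units of the state.
- get_obs(): the state, without advancing time (a new reading comes with each control period).
- snapshot(name): name is "side" or "top" or "wrist"; returns a dict with "pixels" (384x512x3 uint8, red, green, blue), "depth" (384x512 float32, m along the optical axis (not along the pixel's ray), 0 where there is no reading), "fx", "fy", "cx", "cy" (pixels), "dist" ([k1, k2, p1, p2, k3] as OpenCV has them; the pictures are not rectified), "pose" (4x4, takes a point from camera to world coordinates); the wrist camera has in their place "tool_from_camera" (4x4, takes a point from camera to tool coordinates, whose origin is the TCP and whose axes are the tool frame's). Camera axes: x right, y down, z forward; pixel columns grow to the right and rows downward; lengths in m; the calibration is good to about 2 mm. A picture is of the moment at which its call begins: read the wrist's pose just before it.
- close_job(): hands the job in, once; it reports no verdict.
The state is a dict: "clock": time; "joint_pos": joint angles; "qvel": joint speeds; "tau": joint torques, N m; "tool_pos": TCP position; "orientation": TCP orientation; "force": force on the tool from outside, world axes, zero at the start; "moment": the same for the moment, N m; "opening": finger opening in m.
Only numpy, scipy, OpenCV 4.12 (cv2) and the standard library are available. Lean on these libraries where they do the work, as an engineer would, in place of code of your own. Each camera call takes 0.05 s, during which the arm holds its last target. There are 200 camera calls.

TASK

The red winged thumbscrew that clamps the mango-wood hook rail has come loose: push its wings round clockwise, seen from above, with strokes of the fingertip until it is fully tight and will turn no further. Only push on the wings; do not pinch the screw or a wing between the fingers. Leave the canister, bowl, mirror case and hairbrush where they are.

Things in the scene. Friction and masses are not known exactly. Their poses are not given: they have to be found in the camera images.
- hook_rail: Fixed mango-wood hook rail. Origin on the shoe-rack top (z = 0) right under the thumbscrew's axis; x points away from the upright to the screw's open side, y along the rail. Base plate 240 mm along y, x = -75 to +50 mm, 18 mm thick; steel clamp plate under the screw, top at 24 mm. Upright board at x = -65 to -47 mm, 78 mm high. Small hooks and a key ring under the ledge, 60 mm or more to either side.
- ledge_edge (a point): Middle of the top front edge of the rail's ledge, 24 mm from the screw's axis towards the upright (rail x = -24 mm), 78 mm high. The ledge runs the full 240 mm length, from the upright to this edge, 68 to 78 mm high. The wings pass under it but a finger from above cannot, so the wings can be pushed only on the open side of the screw.
- screw_mid (a point): Point on the upright axis of the red thumbscrew at half the wings' height, 49 mm above the shoe-rack top. It turns with the screw: the two wings lie along its +x and -x, z up. Each wing reaches 35 mm from the axis, is 6 mm thick and spans heights 36 to 62 mm; the hub has radius 11 mm and reaches 59 mm. The screw keeps its height while turning.
- thumbscrew (a joint): Turn of the thumbscrew, rad, growing clockwise seen from above (tightening). At 0 its +x wing lies along the rail's +x. It starts between 0 and 1.6; at 7.0 it comes up against a firm stop (tight). It turns with light friction (about 0.03 N m) and stays where it is left.
- canister: Loose lidded stainless canister, diameter 72 mm, 90 mm high, upright beside the rail; origin under its centre. Bystander.
- bowl: Loose green glass bowl, diameter 100 mm, 45 mm high, beside the rail; origin under its centre. Bystander.
- mirror_case: Loose blue plastic pocket-mirror case, 80 x 80 x 14 mm, lying flat; origin under its centre. Bystander.
- hairbrush: Loose brown plastic hairbrush, 200 mm long along its x, 56 mm wide, 29 mm high, bristles up; origin under its middle. Bystander.

How it is judged (in metres and radians):
At the end, for the whole second after the job is handed in: The thumbscrew is at rest, turned clockwise to within 0.15 rad of its stop (joint above 6.85), and canister, bowl, mirror case and hairbrush are at rest within 20 mm of where they started (value of joint thumbscrew above 6.85 rad and velocity of joint thumbscrew between -0.05 and 0.05 rad/s and distance of each of canister, bowl, mirror_case, hairbrush from where it was at the start of the episode below 0.02 m and linear speed of each of canister, bowl, mirror_case, hairbrush below 0.02 m/s); the robot touches nothing.
It fails at once if the screw or one of its wings is taken between the fingers (the grasp point lies between the wings' faces, down at the wings, while the fingers touch the screw) (y of the grasp point in the frame of screw_mid between -0.006 and 0.006 m and x of the grasp point in the frame of screw_mid between -0.038 and 0.038 m and z of the grasp point in the frame of screw_mid between -0.05 and 0.026 m and contact force between the fingers and thumbscrew above 0.3 N).
It fails at once if the canister is lifted or pushed more than 20 mm from its place (distance of canister from where it was at the start of the episode above 0.02 m).
It fails at once if the bowl is lifted or pushed more than 20 mm from its place (distance of bowl from where it was at the start of the episode above 0.02 m).
It fails at once if the mirror case is lifted or pushed more than 20 mm from its place (distance of mirror_case from where it was at the start of the episode above 0.02 m).
It fails at once if the hairbrush is lifted or pushed more than 20 mm from its place (distance of hairbrush from where it was at the start of the episode above 0.02 m).
It also fails if it takes over 51 s, if anything falls off the work surface, if the arm or the gripper's body presses on something with over 40 N, if the wrist force passes 120 N, or if a joint passes its speed limit or range.

## Working session

There is one attempt and no reset: what is moved stays moved. The work goes in short steps, Python scripts to look and compute and a shell command to move; the robot and the scene stay as the last step left them, time stands still between calls to the robot, and variables do not carry over. Pictures are saved under pics/ and viewed, about 8 in all and at most 12, crops included, and the job is handed in when it is done.

```bash
mkdir -p pics; cat > h.py <<'E'
from plant import *
import numpy as np, cv2
def cloud(s,T=None):
    T=s["pose"] if T is None else T
    K=np.array([[s["fx"],0,s["cx"]],[0,s["fy"],s["cy"]],[0,0,1]])
    h,w=s["depth"].shape
    u,v=np.meshgrid(np.arange(w),np.arange(h))
    n=cv2.undistortPoints(np.stack([u,v],-1).reshape(-1,1,2).astype(np.float64),K,np.array(s["dist"])).reshape(h,w,2)
    d=s["depth"][...,None]
    P=np.concatenate([n*d,d],-1)
    return P@np.array(T)[:3,:3].T+np.array(T)[:3,3]
def red(s):
    hsv=cv2.cvtColor(s["pixels"],cv2.COLOR_RGB2HSV)
    return ((hsv[...,0]<8)|(hsv[...,0]>172))&(hsv[...,1]>150)&(hsv[...,2]>60)&(s["depth"]>0)
E
python3 - <<'E'
from h import *
o=get_obs();print(o)
a=snapshot("top");b=snapshot("side")
cv2.imwrite("pics/a.png",cv2.cvtColor(np.hstack([a["pixels"],b["pixels"]])[:, :],cv2.COLOR_RGB2BGR)) if 0 else None
im=cv2.cvtColor(np.hstack([a["pixels"],b["pixels"]]),cv2.COLOR_RGB2BGR)
cv2.imwrite("pics/top.png",im[:,:512]);cv2.imwrite("pics/side.png",im[:,512:])
for s in(a,b):
    np.set_printoptions(precision=3,suppress=True)
    print(s["pose"]);P=cloud(s);m=red(s);q=P[m];print(m.sum(), np.argwhere(m).mean(0) if m.any() else 0); 
    if m.any(): print(q.mean(0),q.min(0),q.max(0))
E
```

```text
{'clock': 0.0, 'joint_pos': array([ 8.20535857e+01,  2.05916738e+01,  6.34422223e-01, -1.96192367e-02,
       -7.01378260e+01, -1.65054887e+01]), 'qvel': array([ 0.10407982,  0.09832025,  0.01222483, -0.00577262, -0.03137266,
        0.04005352]), 'tau': array([ 9.32959629e-04, -5.82719707e+01,  2.93070710e+01,  6.99750736e+00,
        6.99098004e-03, -1.50454903e-04]), 'tool_pos': array([0.27922476, 0.61393881, 0.19522656]), 'orientation': array([-1.79990669e+02, -9.63998636e-02, -1.14458592e+02]), 'force': array([ 0.25067573,  0.52053082, -0.07673075]), 'moment': array([0.05737658, 0.03841867, 0.0646664 ]), 'opening': 0.08790776081543891}
[[-0.017 -0.975  0.221  0.383]
 [-1.     0.018  0.001  0.056]
 [-0.005 -0.221 -0.975  1.091]
 [ 0.     0.     0.     1.   ]]
88 [200.375 329.193]
[ 0.567 -0.132  0.06 ] [ 0.541 -0.154  0.018] [ 0.603 -0.12   0.07 ]
[[-0.989 -0.079  0.123  0.465]
 [-0.146  0.533 -0.833  0.856]
 [ 0.    -0.842 -0.539  0.611]
 [ 0.     0.     0.     1.   ]]
525 [123.067 380.806]
[ 0.096 -0.786  0.022] [-0.544 -2.198 -0.216] [ 0.595 -0.117  0.161]
```

View pics/top.png

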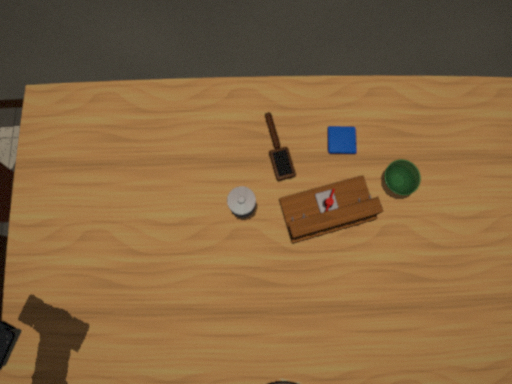

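View pics/side.png

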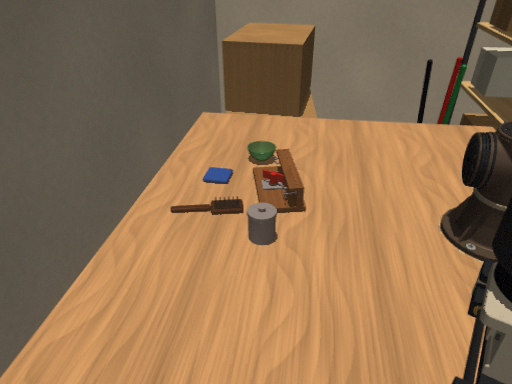

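Top view: the rail is at about (330,207) with its ledge toward the robot. The red screw is at (329,200), canister (242,201), bowl (402,178), mirror case (342,140), brush (281,150). Next: estimate the rail pose and get the wrist-camera geometry.

```bash
python3 - <<'E'
from h import *
np.set_printoptions(precision=3,suppress=True)
s=snapshot("top");P=cloud(s)
roi=np.zeros(P.shape[:2],bool);roi[170:250,272:388]=1
for lo,hi in((.065,.09),(.010,.026)):
    m=roi&(P[...,2]>lo)&(P[...,2]<hi)&~red(s)
    q=P[m][:,:2].astype(np.float32);r=cv2.minAreaRect(q*1000);print(m.sum(),r,P[m][:,2].mean())
q=P[red(s)];print(q)
w=snapshot("wrist");print(w["tool_from_camera"],w["fx"],w["cx"],w["cy"])
E
```

```text
1586 ((528.278076171875, -141.91050720214844), (51.73127365112305, 241.3134002685547), 14.25801944732666) 0.07919383380635513
2508 ((562.5769653320312, -147.3990936279297), (307.54876708984375, 195.71226501464844), 89.30929565429688) 0.01933861692241583
[[ 0.596 -0.14   0.063]
 [ 0.596 -0.143  0.061]
 [ 0.596 -0.145  0.064]
 [ 0.593 -0.14   0.066]
 [ 0.593 -0.142  0.067]
 [ 0.602 -0.154  0.02 ]
 [ 0.59  -0.14   0.065]
 [ 0.591 -0.143  0.061]
 [ 0.588 -0.14   0.063]
 [ 0.589 -0.143  0.06 ]
 [ 0.585 -0.137  0.065]
 [ 0.586 -0.14   0.063]
 [ 0.593 -0.15   0.025]
 [ 0.583 -0.137  0.064]
 [ 0.583 -0.14   0.06 ]
 [ 0.58  -0.137  0.063]
 [ 0.581 -0.14   0.061]
 [ 0.578 -0.134  0.062]
 [ 0.578 -0.137  0.062]
 [ 0.575 -0.134  0.063]
 [ 0.575 -0.136  0.064]
 [ 0.574 -0.13   0.056]
 [ 0.573 -0.132  0.06 ]
 [ 0.573 -0.134  0.063]
 [ 0.573 -0.137  0.061]
 [ 0.57  -0.126  0.062]
 [ 0.57  -0.129  0.061]
 [ 0.571 -0.132  0.059]
 [ 0.57  -0.134  0.062]
 [ 0.57  -0.136  0.065]
 [ 0.57  -0.139  0.061]
 [ 0.568 -0.121  0.061]
 [ 0.568 -0.124  0.059]
 [ 0.568 -0.127  0.058]
 [ 0.568 -0.129  0.061]
 [ 0.5
[... 748 characters left out ...]
0.13   0.063]
 [ 0.558 -0.133  0.06 ]
 [ 0.558 -0.136  0.059]
 [ 0.556 -0.124  0.053]
 [ 0.555 -0.125  0.062]
 [ 0.555 -0.128  0.062]
 [ 0.556 -0.132  0.055]
 [ 0.558 -0.136  0.044]
 [ 0.553 -0.123  0.059]
 [ 0.552 -0.125  0.062]
 [ 0.551 -0.127  0.066]
 [ 0.557 -0.136  0.032]
 [ 0.557 -0.139  0.029]
 [ 0.55  -0.123  0.061]
 [ 0.549 -0.125  0.064]
 [ 0.549 -0.127  0.065]
 [ 0.547 -0.122  0.063]
 [ 0.547 -0.125  0.064]
 [ 0.544 -0.122  0.064]
 [ 0.544 -0.124  0.064]
 [ 0.541 -0.121  0.066]
 [ 0.542 -0.125  0.06 ]]
[[ 1.     0.002  0.001 -0.   ]
 [-0.002  0.961  0.276 -0.073]
 [-0.001 -0.276  0.961 -0.189]
 [ 0.     0.     0.     1.   ]] 284.65428577214493 255.71126445196188 194.01626665497866
```

```bash
python3 -m pendant '[[[17,-49,0,0,0,-5.3],[34,-98,0,0,0,-10.6],[51,-147,0,0,0,-15.9],[68,-197,0,0,0,-21.2],[85,-246,0,0,0,-26.5],[102,-295,0,0,0,-31.8],[119,-344,0,0,0,-37.1],[136,-393,0,0,0,-42.4],[153,-442,0,0,0,-47.7],[170,-492,0,0,0,-53]]]' 1
python3 -m pendant '[[[17,-49,0,0,0,-5.3],[34,-98,0,0,0,-10.6],[51,-147,0,0,0,-15.9],[68,-197,0,0,0,-21.2],[84,-246,0,0,0,-26.5],[100,-295,0,0,0,-31.5],[100,-295,0,0,0,-31.5],[100,-295,0,0,0,-31.5],[100,-295,0,0,0,-31.5]]]'
cat >> h.py <<'E'
from scipy.spatial.transform import Rotation as R
def wrist():
    o=get_obs();s=snapshot("wrist")
    T=np.eye(4);T[:3,:3]=R.from_euler("xyz",o["orientation"],degrees=True).as_matrix();T[:3,3]=o["tool_pos"]
    return o,s,cloud(s,T@s["tool_from_camera"])
E
python3 - <<'E'
from h import *
np.set_printoptions(precision=4,suppress=True)
o,s,P=wrist();print(o["clock"],o["tool_pos"],o["orientation"],o["joint_pos"],o["opening"])
cv2.imwrite("pics/w1.png",cv2.cvtColor(s["pixels"],cv2.COLOR_RGB2BGR))
m=red(s)&(P[...,2]>.045)&(P[...,2]<.075)
q=P[m][:,:2].astype(np.float32)*1000;print(m.sum(),q.mean(0),P[m][:,2].mean(),cv2.minAreaRect(q))
g=(P[...,2]>.072)&(P[...,2]<.086)&(np.hypot(P[...,0]-.53,P[...,1]+.14)<.14)
print(g.sum(),cv2.minAreaRect(P[g][:,:2].astype(np.float32)*1000))
E
```

```text
clock: 1.45
tool_pos: [0.4497, 0.1209, 0.1964]
orientation: [180.0, 0.0, -167.6]
force: [0.8, -1.1, 1.0]
opening: 0.0003
clock: 2.58
tool_pos: [0.5493, -0.1717, 0.1963]
orientation: [180.0, 0.0, 161.1]
force: [-0.0, -0.0, 0.1]
opening: 0.0002
2.575 [ 0.5493 -0.1717  0.1963] [179.9892   0.0071 161.1261] [  2.1002  11.2204 -12.1801  -0.0082 -66.589  -20.9709] 0.0002355839438742582
512 [ 565.8224 -135.8488] 0.05802545341008379 ((566.8206176757812, -134.2858428955078), (19.935237884521484, 58.6678581237793), 81.3227767944336)
5401 ((529.1970825195312, -176.79000854492188), (41.461360931396484, 172.64312744140625), 14.718219757080078)
```

View pics/w1.png

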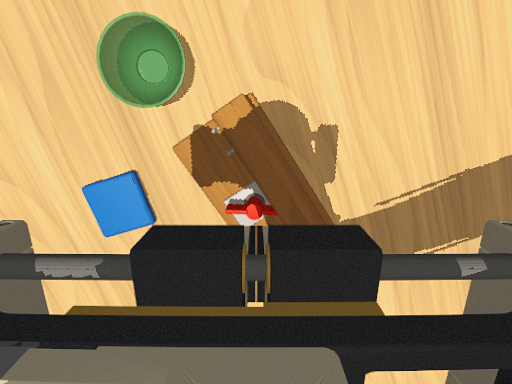

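The wrist view shows the red screw at (251,209), with its wings from (226,209) to (275,211), just ahead of the shut fingertips. The ledge lies to the right and the bowl is clear at (141,60). From the top and wrist views, the axis is at about (563.6, -131.1) mm, rail x at 14.5° and the wing at about -20° world.

```bash
cat > plan.py <<'E'
import numpy as np
def pose(w,d,r=34,p0=(563.6,-131.1)):
    a=np.radians(w);return np.array([p0[0]+r*np.cos(a)-d*np.sin(a),p0[1]+r*np.sin(a)+d*np.cos(a)])
def rows(start,yaw0,seq,r=34):
    for w,d in seq:
        p=pose(w,d,r)-start; print([*np.round(p,1).tolist(),round(w+180-yaw0,1)],end=",")
    print()
E
python3 - <<'E'
from plan import *
rows(np.array([549.3,-171.7]),161.1,[(-20,22)])
rows(pose(-20,22),160,[(-20,16)]+[(w,12.5) for w in(-22,-31,-40,-49,-58,-67,-76,-85,-94)])
rows(pose(-94,12.5),86,[(-100,12.5),(-100,16),(-100,22)])
E
```

```text
[53.8, 49.6, -1.1],
[-2.1, -5.6, 0],[-3.3, -10.2, -2],[-3.9, -15.8, -11],[-5.4, -21.3, -20],[-7.7, -26.5, -29],[-10.9, -31.3, -38],[-14.7, -35.5, -47],[-19.1, -39.0, -56],[-24.1, -41.8, -65],[-29.4, -43.8, -74],
[-3.7, -0.9, -6],[-0.2, -1.5, -6],[5.7, -2.5, -6],
```

```bash
python3 -m pendant '[[[27,25,0,0,0,-1],[54,49.6,0,0,0,-1],[54,49.6,-40,0,0,-1],[54,49.6,-80,0,0,-1],[54,49.6,-110,0,0,-1],[54,49.6,-130,0,0,-1],[54,49.6,-146,0,0,-1],[54,49.6,-158,0,0,-1],[54,49.6,-158,0,0,-1]]]'
python3 - <<'E'
from h import *
o,s,P=wrist();print(o["clock"],o["tool_pos"],o["force"])
cv2.imwrite("pics/w2.png",cv2.cvtColor(s["pixels"],cv2.COLOR_RGB2BGR))
E
```

```text
clock: 3.75
tool_pos: [0.603, -0.1228, 0.0376]
orientation: [-180.0, -0.1, 160.1]
force: [0.9, -0.3, 0.2]
opening: 0.0003
3.75 [ 0.60302388 -0.12275604  0.03760213] [ 0.94436515 -0.31233683  0.19128583]
```

View pics/w2.png

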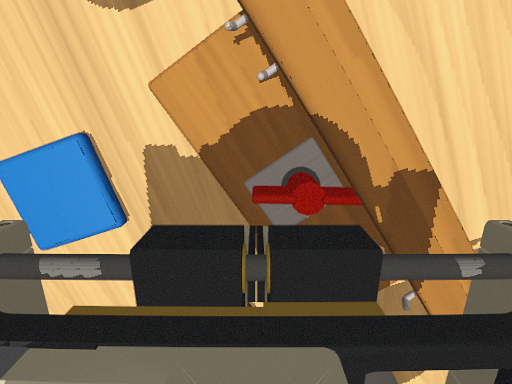

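```bash
python3 - <<'E'
from h import *
np.set_printoptions(precision=4,suppress=True)
o,s,P=wrist()
m=red(s);q=P[m];q=q[(q[:,2]>.04)&(q[:,2]<.075)]
print(np.percentile(q,[1,50,99],axis=0))
T=R.from_euler("xyz",o["orientation"],degrees=True).as_matrix();l=(q-o["tool_pos"])@T*1000
print("tool",np.percentile(l,[.5,50,99.5],axis=0))
# hub outline: columns where radial extent in tool y is biggest
for a in range(-20,75,4):
    k=l[(l[:,0]>=a)&(l[:,0]<a+4)]
    if len(k):print(a+2,len(k),k[:,1].min(),k[:,1].max(),np.median(k[:,2]))
g=(P[...,2]>.072)&(P[...,2]<.086)&(np.hypot(P[...,0]-.53,P[...,1]+.14)<.16)
print(cv2.minAreaRect(P[g][:,:2].astype(np.float32)*1000))
E
```

```text
[[ 0.5352 -0.1473  0.0406]
 [ 0.5649 -0.1366  0.0596]
 [ 0.5949 -0.1225  0.0634]]
tool [[ -0.1872 -33.8212 -25.2826]
 [ 31.9515 -25.5494 -21.2202]
 [ 64.652  -14.1785  -1.9865]]
-2 23 -26.387982237731826 -21.819438750053806 -22.732493162928765
2 102 -26.766310357231944 -21.585435496233668 -21.997589224812685
6 113 -26.809084093724664 -21.713869197248854 -22.678940872288113
10 109 -26.777830912203417 -21.733692967993875 -22.362439968296304
14 105 -26.7307629343121 -21.34109117546118 -22.059027526060287
18 106 -26.656687025708905 -21.831059607563898 -22.538148271627584
22 107 -28.19286869866211 -21.202726694396095 -21.281690877146563
26 210 -32.46520645717852 -15.3401652164472 -20.790860638496696
30 246 -33.888898795227476 -13.982440813365901 -20.965139217209178
34 245 -34.17204882630419 -13.227490130508157 -21.11436241188948
38 216 -33.48447441991157 -13.605304028639386 -21.20876817345099
42 128 -31.142774107492478 -15.99019886727662 -21.5789101830269
46 94 -26.2447302125725 -20.875578848491088 -23.199560487538292
50 101 -26.11279207747292 -20.92342523557856 -22.00703442069946
54 109 -26.030458947422986 -20.784134105535426 -22.433543759521314
58 103 -31.960671745969186 -20.80141283057213 -22.30858156224889
62 99 -27.29156368248596 -21.08781415944179 -22.593765512260582
66 22 -25.794034555198383 -20.039191968599354 -13.201963262846748
((551.0800170898438, -134.31631469726562), (105.04043579101562, 220.3662109375), 14.585227012634277)
```

The wrist view shows the wings from (253,194) to (365,198), parallel to the tool's x axis, with the hub at (308,193). The fingers are on the correct side. I've refined the axis to (563.9, -133.7).

```bash
sed -i 's/563.6,-131.1/563.9,-133.7/' plan.py; python3 - <<'E'
from plan import *
s=np.array([603.1,-122.1])
rows(s,160,[(-20,16)]+[(w,12.5) for w in(-22,-31,-40,-49,-58,-67,-76,-85,-94)])
rows(pose(-94,12.5),86,[(-100,12.5),(-100,16),(-100,22)])
E
```

```text
[-1.8, -8.2, 0],[-3.0, -12.7, -2],[-3.6, -18.4, -11],[-5.1, -23.9, -20],[-7.5, -29.1, -29],[-10.6, -33.8, -38],[-14.4, -38.0, -47],[-18.8, -41.6, -56],[-23.8, -44.4, -65],[-29.1, -46.4, -74],
[-3.7, -0.9, -6],[-0.2, -1.5, -6],[5.7, -2.5, -6],
```

```bash
python3 -m pendant '[[[-1.8,-8,0,0,0,0],[-3,-12.7,0,0,0,-2],[-3.6,-18.4,0,0,0,-11],[-5.1,-23.9,0,0,0,-20],[-7.5,-29.1,0,0,0,-29]]]'
python3 - <<'E'
from h import *
o,s,P=wrist();print(o["clock"],o["tool_pos"],o["orientation"],o["force"])
cv2.imwrite("pics/w3.png",cv2.cvtColor(s["pixels"],cv2.COLOR_RGB2BGR))
E
```

```text
clock: 4.47
tool_pos: [0.5959, -0.1528, 0.0385]
orientation: [180.0, 0.0, 130.6]
force: [-0.1, -0.3, -0.9]
opening: 0.0004
4.475 [ 0.5959174  -0.15275947  0.03846429] [1.79978446e+02 1.91358857e-02 1.30635526e+02] [-0.08801455 -0.26783282 -0.87496451]
```

View pics/w3.png

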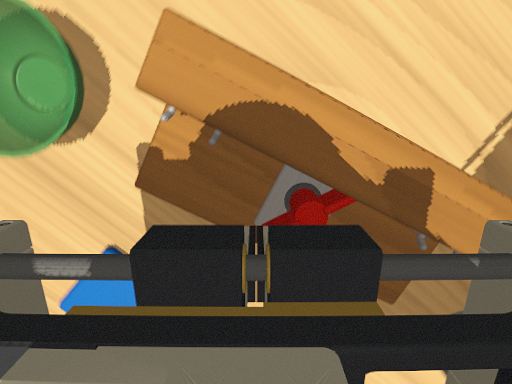

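```bash
cat >> h.py <<'E'
def wing(verbose=1):
    o,s,P=wrist();m=red(s);q=P[m];q=q[(q[:,2]>.05)&(q[:,2]<.075)]
    T=R.from_euler("xyz",o["orientation"],degrees=True).as_matrix()
    c=np.array([.5639,-.1337]);v=q[:,:2]-c;r=np.hypot(*v.T);v=v[(r>.016)&(r<.04)]
    a=np.degrees(np.arctan2(v[:,1],v[:,0])); a2=np.angle(np.mean(np.exp(2j*np.radians(a))),deg=True)/2
    print("clock",o["clock"],"tcp",np.round(o["tool_pos"]*1e3,1),"rpy",np.round(o["orientation"],1),"F",np.round(o["force"],1),"wing line world",round(a2,1),"n",len(v))
    return o,s,P,q
E
python3 - <<'E'
from h import *
np.set_printoptions(precision=1,suppress=True)
o,s,P,q=wing()
T=R.from_euler("xyz",o["orientation"],degrees=True).as_matrix();l=(q-o["tool_pos"])@T*1000
for a in range(-20,75,5):
    k=l[(l[:,0]>=a)&(l[:,0]<a+5)]
    if len(k):print(a+2.5,len(k),k[:,1].min(),k[:,1].max())
E
```

```text
clock 4.525 tcp [ 595.5 -153.2   38.4] rpy [180.    0.  130.2] F [-1.   0.1  0.3] wing line world -19.3 n 265
2.5 1 -9.83970277558921 -9.83970277558921
17.5 23 -6.104542687655549 -3.0807650643028643
22.5 69 -12.763246726859785 -5.896741948188666
27.5 194 -20.679784847008097 -6.466471450603436
32.5 214 -21.92894525609481 -6.568726888029339
37.5 211 -22.337173711624775 -6.555959371391648
42.5 195 -20.9163457166576 -6.307988823953391
47.5 150 -22.66751650070353 -8.23335210865006
52.5 135 -25.5308575190536 -17.20431226642453
57.5 59 -25.555861081240682 -19.333202786134446
62.5 5 -23.911513354188212 -22.88554026182627
```

```bash
python3 - <<'E'
from h import *
np.set_printoptions(precision=1,suppress=True)
o,s,P=wrist()
c=np.array([563.9,-133.7])
m=red(s)&(P[...,2]>.0595)&(P[...,2]<.068);Q=P[m][:,:2]*1000
r=np.hypot(*(Q-c).T);print(len(Q))
for sgn in(1,-1):
    k=Q[(r>14)&(r<38)&(sgn*(Q[:,0]-c[0])>0)]
    if len(k)<5: print("few",k);continue
    f=cv2.fitLine(k.astype(np.float32),cv2.DIST_HUBER,0,.01,.01).ravel();d=f[:2];e=f[2:]-c
    print(len(k),k.mean(0),np.degrees(np.arctan2(d[1],d[0])),"offset of axis",d[0]*e[1]-d[1]*e[0], "mean dir",np.degrees(np.arctan2(*(k.mean(0)-c)[::-1])))
h=P[red(s)&(P[...,2]>.056)&(P[...,2]<.0605)][:,:2]*1000;print(h.min(0),h.max(0))
v,u=np.nonzero(red(s));print(u.min(),u.max(),v.min(),v.max())
im=cv2.resize(s["pixels"][180:310,200:400],(800,520),interpolation=cv2.INTER_CUBIC)
cv2.imwrite("pics/w4.png",cv2.cvtColor(im,cv2.COLOR_RGB2BGR))
b=snapshot("side");im=cv2.resize(b["pixels"][110:230,220:340],(600,600),interpolation=cv2.INTER_CUBIC)
cv2.imwrite("pics/s4.png",cv2.cvtColor(im,cv2.COLOR_RGB2BGR))
E
```

```text
592
few [[ 575.6 -141.5]
 [ 576.9 -142. ]
 [ 576.5 -141.5]
 [ 575.9 -141.2]]
197 [ 544.7 -126.6] -28.811619 offset of axis -3.1612044830575527 mean dir 159.69927344341858
[ 539.6 -143.9] [ 579.2 -123.5]
262 356 189 227
```

View pics/w4.png

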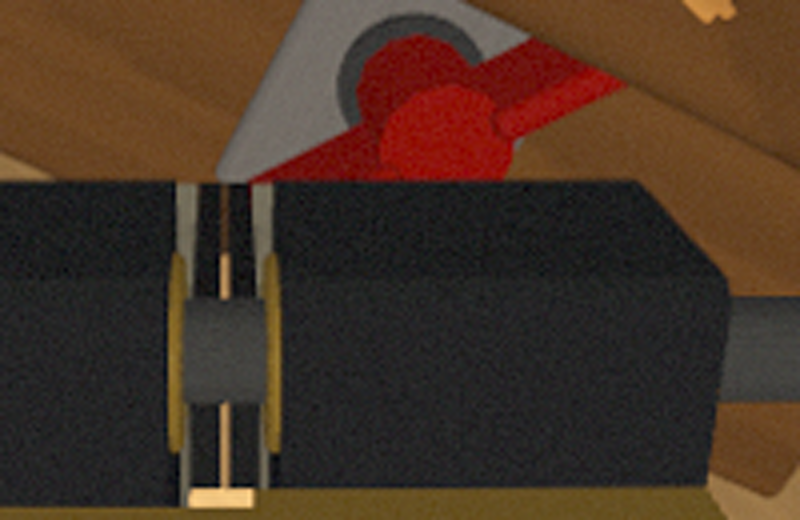

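View pics/s4.png

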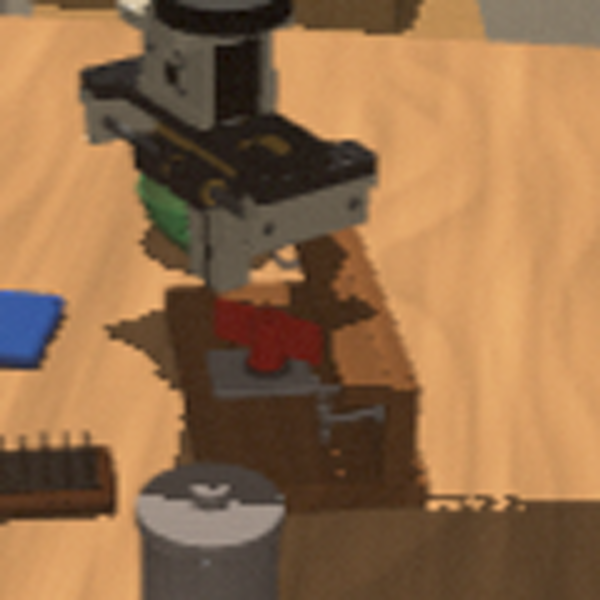

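```bash
python3 - <<'E'
from h import *
np.set_printoptions(precision=1,suppress=True)
s=snapshot("side");P=cloud(s)*1000
K=np.array([[s["fx"],0,s["cx"]],[0,s["fy"],s["cy"]],[0,0,1]])
Ti=np.linalg.inv(s["pose"]);t=get_obs()["tool_pos"]
X=np.array([t,t+[0,0,.03],t+[0,0,.066],[.5639,-.1337,.062]])
uv=cv2.projectPoints(X,cv2.Rodrigues(Ti[:3,:3])[0],Ti[:3,3],K,np.array(s["dist"]))[0][:,0];print(uv,(uv-[220,110])*5)
for v in range(154,184,2): print(v,[tuple(np.round(P[v,u]).astype(int)) for u in(263,266,269,273,277)])
for v in range(166,184,3): print(v,s["pixels"][v,262:285:3].tolist())
E
```

```text
[[263.  174.8]
 [263.1 166. ]
 [263.2 155. ]
 [273.1 171.6]] [[214.9 324.1]
 [215.3 279.9]
 [215.8 225.1]
 [265.5 308.1]]
154 [(np.int64(594), np.int64(-136), np.int64(116)), (np.int64(585), np.int64(-131), np.int64(119)), (np.int64(569), np.int64(-64), np.int64(153)), (np.int64(558), np.int64(-64), np.int64(154)), (np.int64(549), np.int64(-74), np.int64(149))]
156 [(np.int64(594), np.int64(-134), np.int64(110)), (np.int64(585), np.int64(-132), np.int64(112)), (np.int64(569), np.int64(-64), np.int64(147)), (np.int64(559), np.int64(-68), np.int64(146)), (np.int64(549), np.int64(-76), np.int64(142))]
158 [(np.int64(595), np.int64(-139), np.int64(102)), (np.int64(585), np.int64(-130), np.int64(107)), (np.int64(569), np.int64(-64), np.int64(141)), (np.int64(559), np.int64(-68), np.int64(140)), (np.int64(548), np.int64(-74), np.int64(138))]
160 [(np.int64(594), np.int64(-134), np.int64(97)), (np.int64(586), np.int64(-139), np.int64(96)), (np.int64(578), np.int64(-142), np.int64(95)), (np.int64(558), np.int64(-64), np.int64(136)), (np.int64(571), np.int64(-324), np.int64(3))]
162 [(np.int6
[... 2643 characters left out ...]
[101, 90, 74], [103, 93, 78], [184, 128, 79], [183, 125, 75], [113, 78, 47], [90, 61, 38], [64, 39, 18]]
169 [[68, 43, 23], [131, 79, 47], [141, 89, 49], [147, 92, 51], [144, 92, 52], [119, 74, 42], [67, 44, 26], [68, 44, 28]]
172 [[78, 41, 27], [100, 31, 23], [97, 25, 14], [88, 27, 16], [90, 30, 22], [71, 37, 24], [65, 42, 25], [63, 40, 22]]
175 [[79, 43, 28], [98, 30, 21], [100, 29, 21], [96, 32, 22], [103, 31, 23], [98, 29, 21], [99, 27, 19], [95, 35, 24]]
178 [[71, 47, 29], [70, 40, 24], [96, 34, 24], [96, 29, 18], [100, 27, 18], [99, 32, 23], [99, 27, 19], [94, 29, 20]]
181 [[76, 66, 62], [73, 64, 58], [70, 61, 57], [97, 29, 20], [101, 30, 21], [73, 32, 24], [103, 34, 25], [96, 34, 23]]
```

```bash
python3 - <<'E'
from h import *
s=snapshot("wrist");P=cloud(s,s["tool_from_camera"])*1000
for v in(226,235,245,260,275,290,303):
    print(v,[tuple(np.round(P[v,u]).astype(int).tolist()) for u in(140,160,200,240,247,252,257,264,300,350,372,376)])
s=snapshot("side");P=cloud(s)*1000;t=get_obs()["tool_pos"]*1000
m=(np.hypot(P[...,0]-t[0],P[...,1]-t[1])<130)&(P[...,2]>64)&(P[...,2]<140)
T=R.from_euler("xyz",get_obs()["orientation"],degrees=True).as_matrix()
l=(P[m]-t)@T
for z in range(-100,-26,6):
    k=l[(l[:,2]>=z)&(l[:,2]<z+6)&(l[:,1]>-30)]
    if len(k):print(z+3,len(k),k[:,:2].min(0).round(),k[:,:2].max(0).round())
E
```

```text
226 [(-99, 19, 38), (-30, -39, -103), (-17, -39, -104), (-4, -39, -103), (-4, -11, -35), (-1, -10, -32), (2, -10, -32), (6, -11, -35), (15, -39, -103), (32, -39, -103), (93, 11, 19), (96, 11, 19)]
235 [(-100, 28, 39), (-28, -39, -111), (-16, -39, -110), (-4, -39, -110), (-4, -12, -50), (-1, -10, -46), (2, -10, -45), (5, -12, -50), (14, -39, -111), (29, -39, -111), (94, 20, 21), (97, 19, 20)]
245 [(-31, -39, -117), (-26, -39, -117), (-15, -39, -117), (-4, -39, -117), (-4, -7, -50), (-1, -10, -58), (1, -10, -58), (5, -6, -48), (13, -39, -116), (27, -39, -117), (33, -39, -117), (34, -39, -117)]
260 [(-31, -36, -120), (-25, -37, -121), (-14, -36, -120), (-4, -36, -121), (-2, -32, -113), (0, -32, -112), (1, -32, -113), (3, -32, -112), (13, -36, -120), (26, -36, -120), (32, -37, -121), (33, -37, -121)]
275 [(-32, -31, -119), (-26, -31, -120), (-15, -31, -120), (-4, -31, -120), (-2, -28, -115), (0, -28, -114), (1, -28, -114), (3, -28, -115), (13, -31, -119), (27, -31, -120), (33, -32, -121), (34, -32, -121)]
290 [(-32, -27, -121), (-26, -27, -120), (-15, -27, -121), (-4, -27, -121), (-3, 2, -78), (-1, 3, -77), (1, 4, -76), (5, 3, -76), (13, -27, -120), (27, -27, -121), (33, -27, -121), (34, -27, -121)]
303 [(-32, -23, -120), (-27, -22, -120), (-15, -23, -121), (-4, -23, -120), (-7, 96, 38), (-2, 96, 37), (2, 96, 38), (3, -24, -122), (13, -23, -121), (27, -23, -121), (33, -23, -121), (35, -23, -121)]
-97 40 [-82. -30.] [92. 38.]
-85 11 [9. 4.] [25. 11.]
-79 12 [-13.  -2.] [23. 12.]
-73 21 [-15.  -2.] [24. 11.]
-67 19 [-15.  -3.] [23. 10.]
-61 18 [-13.  -3.] [22. 11.]
-55 20 [-14.  -7.] [20. 11.]
-49 27 [-13. -13.] [21. 11.]
-43 47 [-13. -30.] [129.  11.]
-37 92 [-15. -30.] [129.  10.]
-31 9 [  2. -25.] [123.   9.]
-25 1 [ 53. -17.] [ 53. -17.]
```

The side and wrist depth agree that the real fingertips end about 33 mm short of the reported TCP: tip z is about 71 mm when the TCP reads 38. The fingers therefore passed over the wing without touching it, and it is still at about -20°. I'll go back to the start of the stroke and lower by 33 mm.

```bash
python3 - <<'E'
from plan import *
t=np.array([595.6,-151.2]);  # commanded
R_=35.5
rows(t,131,[(-20,24)],R_)
rows(pose(-20,24,R_),160,[(-20,16)]+[(w,12.5) for w in(-22,-31,-40,-49,-58,-67,-76,-85,-94)],R_)
rows(pose(-94,12.5,R_),86,[(-100,12.5),(-100,16),(-100,20)],R_)
E
```

```text
[9.9, 27.9, 29],
[-2.7, -7.5, 0],[-4.0, -12.1, -2],[-4.7, -18.0, -11],[-6.3, -23.7, -20],[-8.8, -29.0, -29],[-12.2, -33.9, -38],[-16.2, -38.2, -47],[-20.9, -41.8, -56],[-26.0, -44.7, -65],[-31.6, -46.7, -74],
[-3.8, -0.8, -6],[-0.4, -1.5, -6],[3.5, -2.1, -6],
```

```bash
python3 -m pendant '[[[4,10,0,0,0,10],[7,19,0,0,0,20],[9.9,28,0,0,0,29],[9.9,28,0,0,0,29],[9.9,28,-12,0,0,29],[9.9,28,-24,0,0,29],[9.9,28,-33,0,0,29],[9.9,28,-33,0,0,29]]]'
python3 -m pendant '[[[-2.7,-7.5,0,0,0,0],[-4,-12.1,0,0,0,-2],[-4.7,-18,0,0,0,-11],[-6.3,-23.7,0,0,0,-20],[-8.8,-29,0,0,0,-29],[-8.8,-29,0,0,0,-29]]]'
python3 - <<'E'
from h import *
o,s,P,q=wing()
b=snapshot("side");x=cv2.resize(b["pixels"][120:210,230:320],(400,400),interpolation=cv2.INTER_CUBIC)
y=cv2.resize(s["pixels"][130:260,200:400],(400,260),interpolation=cv2.INTER_CUBIC)
im=np.zeros((400,800,3),np.uint8);im[:,:400]=x;im[:260,400:]=y
cv2.imwrite("pics/c5.png",cv2.cvtColor(im,cv2.COLOR_RGB2BGR))
E
```

```text
clock: 5.82
tool_pos: [0.6049, -0.1243, 0.0038]
orientation: [-179.9, -0.1, 160.0]
force: [-0.1, 0.2, 0.4]
opening: 0.0002
clock: 6.58
tool_pos: [0.5971, -0.1536, 0.0056]
orientation: [180.0, 0.0, 131.0]
force: [-0.3, 1.4, -0.1]
opening: 0.0006
clock 6.575 tcp [ 597.1 -153.6    5.6] rpy [180.   0. 131.] F [-0.3  1.4 -0.1] wing line world -57.1 n 492
```

View pics/c5.png

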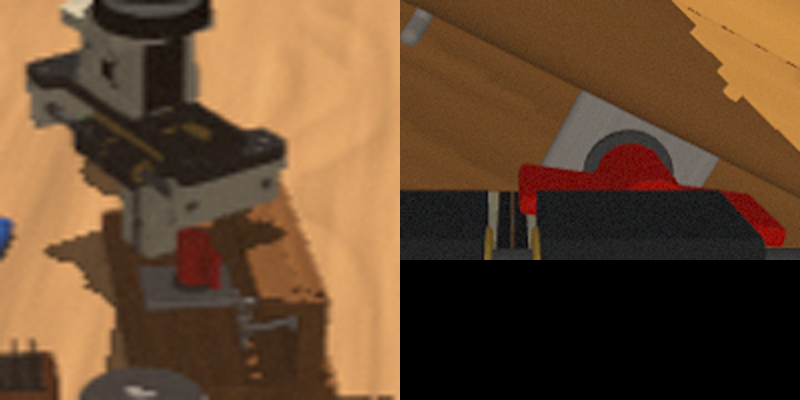

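The side view shows the fingertip down beside the wing. In the wrist view the wing has turned and lies at roughly -60° world, slightly ahead of the finger. Continuing the stroke.

```bash
python3 - <<'E'
from plan import *
r=35.5
rows(pose(-49,12.5,r),131,[(w,12.5) for w in(-58,-67,-76,-85,-94)]+[(-94,16),(-94,24)],r)
E
python3 -m pendant '[[[-3.4,-4.9,0,0,0,-9],[-7.4,-9.2,0,0,0,-18],[-12.1,-12.8,0,0,0,-27],[-17.2,-15.7,0,0,0,-36],[-22.8,-17.7,0,0,0,-45],[-22.8,-17.7,0,0,0,-45]]]'
python3 - <<'E'
from h import *
o,s,P,q=wing()
E
```

```text
[-3.3, -4.9, -9],[-7.3, -9.2, -18],[-12.0, -12.8, -27],[-17.2, -15.7, -36],[-22.7, -17.7, -45],[-19.2, -17.9, -45],[-11.3, -18.5, -45],
clock: 7.42
tool_pos: [0.5744, -0.1708, 0.0055]
orientation: [180.0, 0.0, 86.2]
force: [0.6, 0.3, 0.1]
opening: 0.0001
clock 7.425 tcp [ 574.4 -170.8    5.5] rpy [180.    0.   86.2] F [0.6 0.3 0.1] wing line world 81.8 n 521
```

```bash
python3 -m pendant '[[[9,-0.5,0,0,0,0],[10,-0.5,32,0,0,0],[10,0,65,0,0,10],[5,10,65,0,0,20],[0,20,65,0,0,30],[-5,30,65,0,0,40],[-10,40,65,0,0,50],[-15,50,65,0,0,60],[-20,60,65,0,0,70],[-23,74,65,0,0,80]]]'
python3 -m pendant '[[[0,0,0,0,0,10],[0,0,0,0,0,20],[0,0,0,0,0,30],[0,0,0,0,0,40],[0,0,0,0,0,50],[0,0,0,0,0,60],[0,0,0,0,0,70],[0,0,0,0,0,80],[0,0,0,0,0,90],[0,0,0,0,0,96]]]'
python3 -m pendant '[[[0,0,0,0,0,0],[0,0,0,0,0,0]]]'
cat >> h.py <<'E'
def wing2():
    o,s,P=wrist()
    T=R.from_euler("xyz",o["orientation"],degrees=True).as_matrix()
    m=red(s)&(P[...,2]>.045)&(P[...,2]<.07);l=(P[m]-o["tool_pos"])@T*1000
    print(o["clock"],np.round(o["tool_pos"]*1e3,1),np.round(o["orientation"],1),np.round(o["joint_pos"],0))
    for a in range(-20,80,5):
        k=l[(l[:,0]>=a)&(l[:,0]<a+5)]
        if len(k)>3:print(a+2.5,len(k),np.round(np.percentile(k[:,1],[2,98]),1))
    return s
E
python3 - <<'E'
from h import *
s=wing2();cv2.imwrite("pics/w6.png",cv2.cvtColor(s["pixels"],cv2.COLOR_RGB2BGR))
E
```

```text
clock: 8.72
tool_pos: [0.5515, -0.0965, 0.0702]
orientation: [-180.0, -0.0, 166.5]
force: [0.2, 0.7, -0.0]
opening: 0.0002
clock: 9.98
tool_pos: [0.5518, -0.0967, 0.0701]
orientation: [180.0, -0.0, -97.5]
force: [-1.8, 0.6, 0.1]
opening: 0.0006
clock: 10.22
tool_pos: [0.5515, -0.0967, 0.0701]
orientation: [180.0, -0.0, -98.0]
force: [0.2, -0.4, -0.2]
opening: 0.0005
10.225 [551.5 -96.7  70.1] [180.  -0. -98.] [ 10.  16. -23.   0. -50.  72.]
-2.5 5 [-19.3 -17.7]
2.5 83 [-21.2 -16.2]
7.5 86 [-21.  -16.2]
12.5 82 [-20.9 -16.1]
17.5 82 [-20.7 -16.2]
22.5 98 [-22.6 -15.1]
27.5 177 [-26.7 -10. ]
32.5 210 [-28.   -8.2]
37.5 195 [-27.7  -8.4]
42.5 120 [-25.1 -10.5]
47.5 77 [-20.  -15.6]
52.5 87 [-19.8 -14.7]
57.5 84 [-19.7 -14.8]
62.5 78 [-19.7 -14.7]
67.5 59 [-19.5 -14.3]
```

View pics/w6.png

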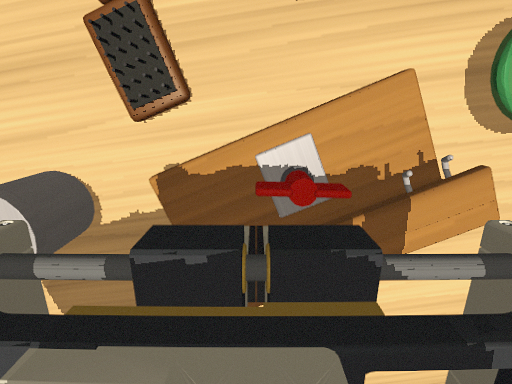

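The wrist view shows the wings from (257,188) to (350,192), nearly parallel to the fingers, with hub (302,188). The wing is at about +80.5° world. Next is stroke 2.

```bash
sed -i 's/563.9,-133.7/564.2,-133.5/' plan.py; python3 - <<'E'
from plan import *
r=35.5
s=np.array([551.5+1.5,-96.7-.2])
rows(s,262,[(80,13.5)]+[(w,12.5) for w in(74,65,56,47,38,29,20,11,2)],r)
rows(pose(2,12.5,r),182,[(w,12.5) for w in(-8,-18,-28,-38,-48,-58,-68,-78,-88,-94)],r)
E
python3 -m pendant '[[[1.5,-0.2,-15,0,0,0],[1.5,-0.2,-35,0,0,0],[1.5,-0.2,-50,0,0,0],[1.5,-0.2,-60,0,0,0],[1.5,-0.2,-65,0,0,0],[1.5,-0.2,-65,0,0,0]]]'
```

```text
[4.1, 0.7, -2],[9.0, 1.0, -8],[14.9, 0.9, -17],[20.7, -0.2, -26],[26.3, -2.1, -35],[31.5, -4.9, -44],[36.2, -8.5, -53],[40.3, -12.7, -62],[43.7, -17.6, -71],[46.2, -22.9, -80],
[1.9, -6.3, -10],[2.6, -12.8, -20],[2.2, -19.4, -30],[0.6, -25.7, -40],[-2.0, -31.7, -50],[-5.6, -37.2, -60],[-10.2, -42.0, -70],[-15.4, -45.9, -80],[-21.3, -48.8, -90],[-25.0, -50.0, -96],
clock: 11.02
tool_pos: [0.5527, -0.097, 0.005]
orientation: [180.0, -0.0, -98.0]
force: [-0.1, -0.0, 0.2]
opening: 0.0003
```

```bash
python3 -m pendant '[[[4.1,0.7,0,0,0,-2],[9,1,0,0,0,-8],[14.9,0.9,0,0,0,-17],[20.7,-0.2,0,0,0,-26],[26.3,-2.1,0,0,0,-35],[31.5,-4.9,0,0,0,-44],[36.2,-8.5,0,0,0,-53],[40.3,-12.7,0,0,0,-62],[43.7,-17.6,0,0,0,-71],[46.2,-22.9,0,0,0,-80]]]'
python3 - <<'E'
from h import *
wing()
E
python3 -m pendant '[[[1.9,-6.3,0,0,0,-10],[2.6,-12.8,0,0,0,-20],[2.2,-19.4,0,0,0,-30],[0.6,-25.7,0,0,0,-40],[-2,-31.7,0,0,0,-50],[-5.6,-37.2,0,0,0,-60],[-10.2,-42,0,0,0,-70],[-15.4,-45.9,0,0,0,-80],[-21.3,-48.8,0,0,0,-90],[-25,-50,0,0,0,-96]]]'
python3 - <<'E'
from h import *
wing()
E
```

```text
clock: 12.28
tool_pos: [0.5998, -0.1196, 0.0057]
orientation: [180.0, 0.1, -178.3]
force: [0.4, 2.3, 0.2]
opening: 0.0006
clock 12.275 tcp [ 599.8 -119.6    5.7] rpy [ 1.800e+02  1.000e-01 -1.783e+02] F [0.4 2.3 0.2] wing line world -1.3 n 455
clock: 13.58
tool_pos: [0.575, -0.1699, 0.0059]
orientation: [179.9, -0.0, 85.9]
force: [1.9, 0.4, -0.8]
opening: 0.0005
clock 13.575 tcp [ 575.  -169.9    5.9] rpy [179.9  -0.   85.9] F [ 1.9  0.4 -0.8] wing line world 83.1 n 591
```

Stroke 2 worked: the wing tracked from about +81° through -1° to about -98°. Now repositioning the same way for the last stroke.

```bash
python3 -m pendant '[[[9,-0.5,0,0,0,0],[10,-0.5,32,0,0,0],[10,0,65,0,0,10],[5,10,65,0,0,20],[0,20,65,0,0,30],[-5,30,65,0,0,40],[-10,40,65,0,0,50],[-15,50,65,0,0,60],[-20,60,65,0,0,70],[-23,73.5,65,0,0,80]]]'
python3 -m pendant '[[[0,0,0,0,0,10],[0,0,0,0,0,20],[0,0,0,0,0,30],[0,0,0,0,0,40],[0,0,0,0,0,50],[0,0,0,0,0,60],[0,0,0,0,0,70],[0,0,0,0,0,80],[0,0,0,0,0,90],[0,0,0,0,0,96]]]'
python3 -m pendant '[[[0,0,0,0,0,0],[0,0,0,0,0,0]]]'
python3 - <<'E'
from h import *
s=wing2()
E
```

```text
clock: 14.88
tool_pos: [0.5515, -0.096, 0.0705]
orientation: [-180.0, 0.0, 166.6]
force: [-0.2, 0.6, 0.6]
opening: 0.0006
clock: 16.12
tool_pos: [0.5517, -0.0962, 0.0704]
orientation: [-180.0, -0.0, -97.5]
force: [-1.1, -0.1, -0.3]
opening: 0.0005
clock: 16.38
tool_pos: [0.5513, -0.0963, 0.0702]
orientation: [-180.0, -0.0, -98.0]
force: [-0.9, -0.4, 0.2]
opening: 0.0002
16.375 [551.3 -96.3  70.2] [-180.   -0.  -98.] [ 10.  16. -23.   0. -50.  72.]
2.5 86 [-21.2 -16.1]
7.5 84 [-21.1 -16.1]
12.5 83 [-21.1 -16.3]
17.5 81 [-20.9 -16.1]
22.5 88 [-21.6 -16.1]
27.5 172 [-27.  -10.3]
32.5 212 [-28.2  -8.6]
37.5 201 [-28.   -8.6]
42.5 128 [-26.5 -10.8]
47.5 75 [-20.4 -15.4]
52.5 78 [-20.3 -15.7]
57.5 81 [-20.  -15.1]
62.5 89 [-20.  -14.7]
67.5 63 [-19.8 -14.7]
```

```bash
python3 -m pendant '[[[1.7,-0.6,-15,0,0,0],[1.7,-0.6,-35,0,0,0],[1.7,-0.6,-50,0,0,0],[1.7,-0.6,-60,0,0,0],[1.7,-0.6,-65,0,0,0],[1.7,-0.6,-65,0,0,0]]]'
python3 -m pendant '[[[4.1,0.7,0,0,0,-2],[9,1,0,0,0,-8],[14.9,0.9,0,0,0,-17],[20.7,-0.2,0,0,0,-26],[26.3,-2.1,0,0,0,-35],[31.5,-4.9,0,0,0,-44],[36.2,-8.5,0,0,0,-53],[40.3,-12.7,0,0,0,-62],[43.7,-17.6,0,0,0,-71],[46.2,-22.9,0,0,0,-80]]]'
python3 -m pendant '[[[1.9,-6.3,0,0,0,-10],[2.3,-9.5,0,0,0,-15],[2.3,-9.5,0,0,0,-15]]]'
python3 - <<'E'
from h import *
from plan import *
wing()
rows(pose(-13,12.5,35.5),167,[(w,12.5) for w in(-16,-19,-22,-25,-28,-31,-34,-37)],35.5)
E
```

```text
clock: 17.18
tool_pos: [0.5526, -0.097, 0.005]
orientation: [180.0, -0.0, -98.0]
force: [0.4, -0.5, 0.6]
opening: 0.0004
clock: 18.42
tool_pos: [0.5998, -0.1196, 0.0058]
orientation: [180.0, 0.1, -178.3]
force: [0.3, 2.0, -1.2]
opening: 0.0006
clock: 18.8
tool_pos: [0.602, -0.1293, 0.0057]
orientation: [180.0, 0.1, 167.0]
force: [1.2, 1.5, -0.2]
opening: 0.0006
clock 18.8 tcp [ 602.  -129.3    5.7] rpy [1.80e+02 1.00e-01 1.67e+02] F [ 1.2  1.5 -0.2] wing line world -17.5 n 470
[0.2, -2.0, -3],[0.2, -3.9, -6],[0.2, -5.9, -9],[0.1, -7.9, -12],[-0.2, -9.8, -15],[-0.5, -11.8, -18],[-1.0, -13.7, -21],[-1.5, -15.6, -24],
```

```bash
python3 -m pendant '[[[0.2,-2,0,0,0,-3],[0.2,-3.9,0,0,0,-6],[0.2,-3.9,0,0,0,-6]]]'
python3 -m pendant '[[[0,-1,0,0,0,-1.5],[0,-2,0,0,0,-3],[0,-2,0,0,0,-3]]]'
python3 -m pendant '[[[0,-1,0,0,0,-1.5],[-0.1,-2,0,0,0,-3],[-0.1,-2,0,0,0,-3]]]'
python3 - <<'E'
from h import *
wing()
E
```

```text
clock: 19.23
tool_pos: [0.6021, -0.1331, 0.0057]
orientation: [180.0, 0.1, 161.2]
force: [1.8, 1.2, 1.8]
opening: 0.0003
clock: 19.6
tool_pos: [0.6019, -0.1351, 0.0055]
orientation: [180.0, 0.0, 158.0]
force: [1.2, 2.6, 1.3]
opening: 0.0001
clock: 19.98
tool_pos: [0.6021, -0.1362, 0.0055]
orientation: [179.9, 0.1, 155.0]
force: [2.7, 8.4, 2.6]
opening: 0.0003
clock 19.975 tcp [ 602.1 -136.2    5.5] rpy [1.799e+02 1.000e-01 1.550e+02] F [2.7 8.4 2.6] wing line world -26.1 n 591
```

The force has jumped and the wing is at -26°, against a predicted stop of -26.6°. A small extra push to confirm.

```bash
python3 -m pendant '[[[-0.4,-1,0,0,0,0],[-0.8,-2,0,0,0,0],[-0.8,-2,0,0,0,0]]]'
python3 - <<'E'
from h import *
wing()
E
```

```text
clock: 20.4
tool_pos: [0.6021, -0.1365, 0.0055]
orientation: [179.8, 0.1, 155.0]
force: [3.5, 16.8, 3.0]
opening: 0.0001
clock 20.4 tcp [ 602.1 -136.5    5.5] rpy [1.798e+02 1.000e-01 1.550e+02] F [ 3.5 16.8  3. ] wing line world -26.1 n 564
```

The stop is firm: force doubled with no motion. Backing off and lifting clear.

```bash
python3 -m pendant '[[[2,5,0,0,0,0],[5,12,0,0,0,0],[5,12,20,0,0,0],[5,12,60,0,0,0],[5,12,100,0,0,0],[5,12,140,0,0,0],[5,0,140,0,0,0],[5,0,140,0,0,0],[5,0,140,0,0,0]]]'
python3 - <<'E'
from h import *
s=wing2();wing();t=snapshot("top")["pixels"]
a=np.zeros((384,800,3),np.uint8);a[:,:400]=s["pixels"][:,56:456];a[:,400:]=cv2.resize(t[90:282,220:420],(400,384))
cv2.imwrite("pics/f.png",cv2.cvtColor(a,cv2.COLOR_RGB2BGR))
E
```

```text
clock: 21.58
tool_pos: [0.6044, -0.1394, 0.1437]
orientation: [-179.9, -0.1, 155.0]
force: [0.5, 0.2, 0.3]
opening: 0.0004
21.575 [ 604.4 -139.4  143.7] [-1.799e+02 -1.000e-01  1.550e+02] [  5.  18. -11.  -0. -62. -30.]
7.5 40 [-15.1 -11. ]
12.5 50 [-15.  -10.2]
17.5 43 [-14.8 -10. ]
22.5 42 [-14.8 -10.3]
27.5 46 [-16.3  -9.3]
32.5 99 [-20.7  -3.7]
37.5 117 [-22.   -2.1]
42.5 104 [-21.4  -2.6]
47.5 60 [-19.5  -4.6]
52.5 41 [-13.9  -9.2]
57.5 44 [-13.8  -9. ]
62.5 41 [-13.7  -9.1]
67.5 39 [-13.5  -8.9]
72.5 8 [-12.9  -8.1]
clock 21.625 tcp [ 604.6 -139.3  143.8] rpy [-1.799e+02 -1.000e-01  1.550e+02] F [-0.5 -0.1 -0.7] wing line world -26.8 n 262
```

View pics/f.png

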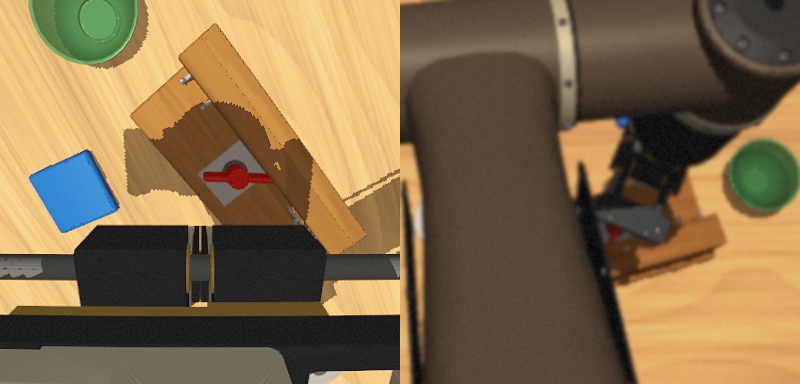

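The screw is free of the fingers. Its wing line is at about -26.5° world, which is 41° + 360° = 401°, or 7.0 rad. The bowl and mirror case look undisturbed.

```bash
python3 -c "
from plant import *
print(close_job())"
```

```text
the job is handed in; nothing more can be done
None
```

I tightened the thumbscrew to its stop with three fingertip strokes and handed the job in at about 21.6 s. The shut fingers pushed only on the wings from the open side and lifted clear between strokes.

**Last checks**
- **Tightness:** at the end of stroke 3 the push force rose from 2.6 to 8.4 to 16.8 N while the wings stayed at -26.1° world.
- **Angle:** after lifting clear, the wing line measured about -26.5°. That is about 401° of turn, or 7.0 rad, matching the stop. The count of whole turns comes from following the wing through the strokes.
- **Robot clear:** the force reading was about zero and the tool was well above the rail.

**What disagreed or failed**
- **Missed first try:** my first stroke passed over the wing without touching it. Both cameras showed the real fingertips ending about 33 mm short of the reported TCP, so I worked 33 mm lower from then on.
- **Screw position:** the first estimate of the screw axis was about 2.5 mm off. I corrected it from the wrist camera before the strokes.
- **Bystanders:** the final pictures show the bowl and mirror case apparently undisturbed. The arm hid the canister and hairbrush, so I did not measure those two; no contact force showed up at any point away from the screw.

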